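# Try the nod of the middle-sized tortoise

### The arm

A 7-joint arm with a two-finger parallel gripper is mounted at the origin on the work surface. World frame = base frame: x ahead of the robot, y to its left, z up, the work surface at z = 0. Lengths are in m, angles in degrees, forces in N, time in s.
With the tool pointing down it reaches from about 0.425 to 0.875 m from the base axis. Payload 4.7 kg.
Tool frame: the origin (TCP) lies where the fingers leave the gripper's body, on its centre line; the fingertips stand 70 mm ahead of it and the grasp point (between the pads) lies 51 mm ahead of it (env.tip_reach is the distance from the TCP to the fingertips, in m); z points along the fingers, x is the direction in which the jaws open and shut, and the axes are right-handed (so a half turn about z gives the same grasp; the last joint's range is limited). The gripper opens to 87 mm and grips with 3 to 60 N. Pads are 19 mm wide; open, the fingers measure 117 mm over their backs; the gripper's body (75 mm by 190 mm) begins 51 mm behind the grasp point.
Start: joints at [-63.994, 18.392, -4.016, 83.108, 1.295, 78.541, -3.26], TCP at [0.277, 0.588, 0.292] pointing down, gripper open.
Joint ranges: [-163.93, 163.93], [-17.29, 119.83], [-79.2, 71.16], [3.27, 140.29], [-89.18, 269.18], [5.43, 117.66], [-154.24, 154.24]. Speed limits (degrees/s): [147.25, 147.25, 180, 180, 180, 180, 180].

### API

Orientations are given as [roll, pitch, yaw] about the fixed x, y, z axes, in that order (R = Rz(yaw) Ry(pitch) Rx(roll)).
In Python, from cell import env, optics, order gives the robot as it stands.
- The arm moves only by the shell command python3 -m creep 'ROWS' [FORCE]. ROWS is JSON, a list of rows, each a list of 7 numbers: the shift along the tool's x, y, z in cm, then the turn, a rotation vector about the tool's x, y, z in rad, then the opening, from 0 (shut) to 1 (fully open). A call has 1 to 20 rows; each row shifts and turns the pose as measured when the row begins, along the tool's axes as they then stand; what a row does not reach is not made up. A row lasts 1/10 s, in which the tool goes at most 50 mm and 8.59 degrees, less where a joint would pass 70% of its speed; a pose out of reach is approached as far as the arm can. A call with a gripper value outside its range is refused whole. The fingers move at their own pace and stop on an object; FORCE is the grip in N (left out, the last holds). Time passes only in rows, so rows that do not move let the fingers close. It gives the time, the measured TCP pose, the force and the opening at its end, in the units of the state.
- env.get_obs(): the state, without advancing time (a new reading comes with each control period).
- optics.read_camera(name): name is "scene" or "top" or "wrist"; returns a dict with "frame" (384x512x3 uint8, blue, green, red), "z_map" (384x512 float32, m along the optical axis (not along the pixel's ray), 0 where there is no reading), "fx", "fy", "cx", "cy" (pixels), "R" (3x3) and "t" (3): a world point X has camera coordinates R X + t; the wrist camera has in their place "hand_eye" (4x4, takes a point from camera to tool coordinates, whose origin is the TCP and whose axes are the tool frame's). Camera axes: x right, y down, z forward; pixel columns grow to the right and rows downward; lengths in m; the calibration is good to about 2 mm. A picture is of the moment at which its call begins: read the wrist's pose just before it.
- order.sign_off(): hands the job in, once; it reports no verdict.
The state is a dict: "time_s": time; "qpos": joint angles; "joint_velocities": joint speeds; "effort": joint torques, N m; "tool_pos": TCP position; "tool_rot": TCP orientation; "force": force on the tool from outside, world axes, zero at the start; "wrist_torque": the same for the moment, N m; "grip_width": finger opening in m.
Only numpy, scipy, OpenCV 4.12 (cv2) and the standard library are available. Lean on these libraries where they do the work, as an engineer would, in place of code of your own. Each camera call takes 0.05 s, during which the arm holds its last target. There are 200 camera calls.

### The job

Three carved tortoises of the same kind stand on the chest lid in three sizes, and the nod of the middle-sized one is to be tried. With the fingertips press gently down on top of its head until the head dips by about a centimetre, let it spring back up, and draw the hand back well clear. Do not pick up or shift that tortoise, and do not touch the other two tortoises or anything else on the lid.

Things in the scene. Friction and masses are not known exactly. Their poses are not given: they have to be found in the camera images.
- chest: Low camphor wood chest, lid shut, fixed on the bench: 380 x 860 x 160 mm high. Origin: centre of its underside; its flat lid is 160 mm above that and is where all the other things stand.
- mid_tortoise: The middle-sized of three carved olive-green wooden tortoises of one design, loose, on a plain rectangular plinth 125 x 85 x 10 mm; domed shell 61 mm high over the lid, spanning x = -58 to 22 mm. Origin: centre of the plinth's underside; x towards the head, z up. A blunt round head 32 mm across stands over the front of the plinth, its flat top 55 mm above the lid. This is the one to try. It weighs about 0.35 kg.
- mid_crown (a point): Centre of the flat top of the middle-sized tortoise's head, 44 mm ahead (+x of the tortoise) of its origin and 55 mm above the lid with the head up: the spot to press, straight down. The shell's front edge is 22 mm behind it. The point moves with the head.
- mid_head (a joint): Nod of the middle-sized tortoise's head about a cross hinge inside the shell, 42 mm behind the crown and 5 mm below it, so that the crown moves almost straight down: 0 with the head up (sprung there), growing as the head dips, stop at 0.36 rad, where the crown is about 15 mm lower. The spring needs about 1 N to start, about 4 to 5 N at 10 mm of dip and about 6 N at the stop (beyond which it is rigid). It springs back up by itself.
- large_tortoise: The largest of three carved olive-green wooden tortoises of one design, loose, on a plain rectangular plinth 160 x 109 x 13 mm; domed shell 78 mm high over the lid, spanning x = -74 to 28 mm. Origin: centre of the plinth's underside; x towards the head, z up. A blunt round head 41 mm across stands over the front of the plinth, its flat top 70 mm above the lid. To be left alone.
- small_tortoise: The smallest of three carved olive-green wooden tortoises of one design, loose, on a plain rectangular plinth 95 x 65 x 8 mm; domed shell 46 mm high over the lid, spanning x = -44 to 17 mm. Origin: centre of the plinth's underside; x towards the head, z up. A blunt round head 24 mm across stands over the front of the plinth, its flat top 42 mm above the lid. To be left alone.
- fairy: Lacquered fairy figure in white and gold, standing, 160 mm high, base 60 mm across, near one end of the lid. Origin: centre of its underside. To be left alone.
- bell: Bronze temple bell standing on its mouth, 76 mm across, 105 mm high with its loop, near the other end of the lid. Origin: centre of its underside. To be left alone.
- puppet_arm: Vermilion jointed puppet arm lying on the far part of the lid, 215 mm long along its y, 29 mm wide, 24 mm high. Origin: under its elbow. To be left alone.
- bowl: Small dark lacquer bowl, 64 mm across, 34 mm high, on the far part of the lid. Origin: centre of its underside. To be left alone.
- mallet: Carver's wooden mallet lying on the far part of the lid; head 45 x 70 x 40 mm centred 50 mm ahead (+x) of its origin, handle reaching 70 mm behind it. Origin on the lid. To be left alone.
Things that resemble listed ones, but are neither listed nor needed, are in the scene too. Leave any turquoise look-alike of the mid_tortoise alone.

How it is judged (in metres and radians):
On the way, in this order (a step that is already met when the one before it is completed fails the run):
1. the fingers press the middle-sized tortoise's head down by at least 6 mm (0.14 rad) (value of joint mid_head above 0.14 rad and contact force between the fingers and mid_tortoise above 0.5 N), for 0.05 s.
2. the head is let up again and the fingers are off it (value of joint mid_head below 0.04 rad and contact force between the fingers and mid_tortoise below 0.05 N), for 0.1 s.
At the end, for the whole second after the job is handed in: The middle-sized tortoise stands upright within 10 mm of where it was, its head up again (under 0.04 rad), the hand withdrawn (grasp point more than 80 mm from the crown of the head), and every other thing on the lid within 10 mm of where it was (value of joint mid_head below 0.04 rad and distance of each of mid_tortoise, large_tortoise, small_tortoise, fairy, bell, puppet_arm, bowl, mallet from where it was at the start of the episode below 0.01 m and angle between mid_tortoise's own z axis and vertical below 0.05 rad and linear speed of mid_tortoise below 0.02 m/s and distance between the grasp point and mid_crown above 0.08 m); the robot touches nothing.
It fails at once if the middle-sized tortoise is pressed harder than 18 N (contact force between any of the fingers, the arm and mid_tortoise above 18 N).
It fails at once if the middle-sized tortoise is shifted by more than 12 mm, or tipped (distance of mid_tortoise from where it was at the start of the episode above 0.012 m or angle between mid_tortoise's own z axis and vertical above 0.12 rad).
It fails at once if the middle-sized tortoise is lifted off the lid by more than 6 mm (z of mid_tortoise in the frame of chest above 0.166 m).
It fails at once if the robot touches another thing on the lid (contact force between any of the fingers, the arm and large_tortoise above 0.3 N or contact force between any of the fingers, the arm and small_tortoise above 0.3 N or contact force between any of the fingers, the arm and fairy above 0.3 N or contact force between any of the fingers, the arm and bell above 0.3 N or contact force between any of the fingers, the arm and puppet_arm above 0.3 N or contact force between any of the fingers, the arm and bowl above 0.3 N or contact force between any of the fingers, the arm and mallet above 0.3 N).
It fails at once if another thing on the lid is moved by more than 12 mm (distance of any of large_tortoise, small_tortoise, fairy, bell, puppet_arm, bowl, mallet from where it was at the start of the episode above 0.012 m).
It also fails if it takes over 40 s, if anything falls off the work surface, if the arm or the gripper's body presses on something with over 40 N, if the wrist force passes 120 N, or if a joint passes its speed limit or range.

## Working session

There is one attempt and no reset: what is moved stays moved. The work goes in short steps, Python scripts to look and compute and a shell command to move; the robot and the scene stay as the last step left them, time stands still between calls to the robot, and variables do not carry over. Pictures are saved under pics/ and viewed, on a budget of 10 in all, crops included, one or two more only if the job needs it, and the job is handed in when it is done.

```bash
mkdir -p pics; python3 - <<'E'
from cell import env, optics
import cv2,numpy as np,pickle
o=env.get_obs();print(o['time_s'],o['tool_pos'],o['tool_rot'],o['force'],o['grip_width'])
d={n:optics.read_camera(n) for n in('scene','top')}
pickle.dump(d,open('d.pkl','wb'))
for n in d: cv2.imwrite(f'pics/{n}1.png',cv2.resize(d[n]['frame'],(800,600),interpolation=cv2.INTER_CUBIC)); print(n,d[n]['R'],d[n]['t'],d[n]['fx'])
E
```

```text
0.0 [0.2766107  0.58773075 0.29114534] [1.79991937e+02 1.11518871e-01 6.48029362e+01] [ 0.19029613 -0.6678374  -0.42575232] 0.08734236724745123
scene [[-0.4817401   0.8762268  -0.01237213]
 [ 0.67611751  0.36266634 -0.64135656]
 [-0.55748686 -0.31733218 -0.7671432 ]] [ 0.2102543  -0.1987252   1.41151745] 349.33844954177124
top [[ 0.00597082 -0.99964134  0.02610651]
 [-0.99126548 -0.00935631 -0.13154922]
 [ 0.1317463  -0.02509302 -0.99096582]] [-0.01640306  0.47577077  1.33459127] 473.3875535419353
```

View pics/scene1.png

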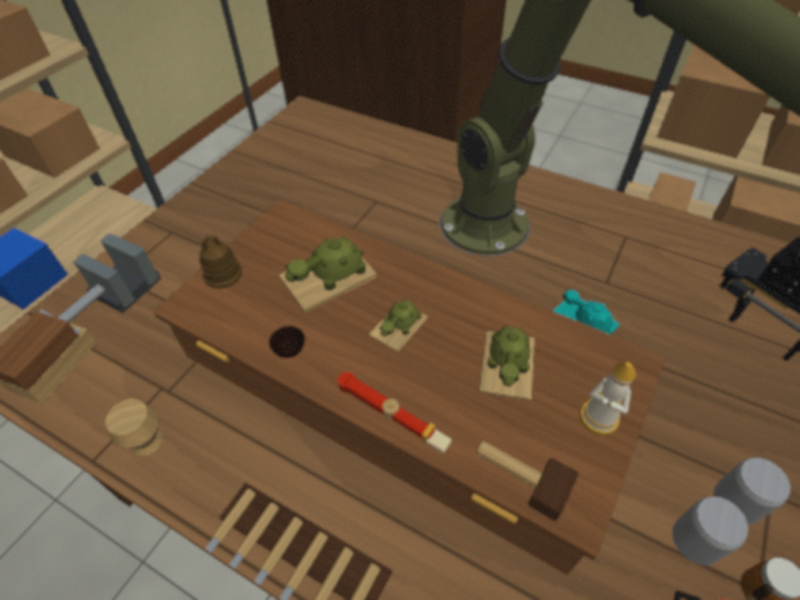

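View pics/top1.png

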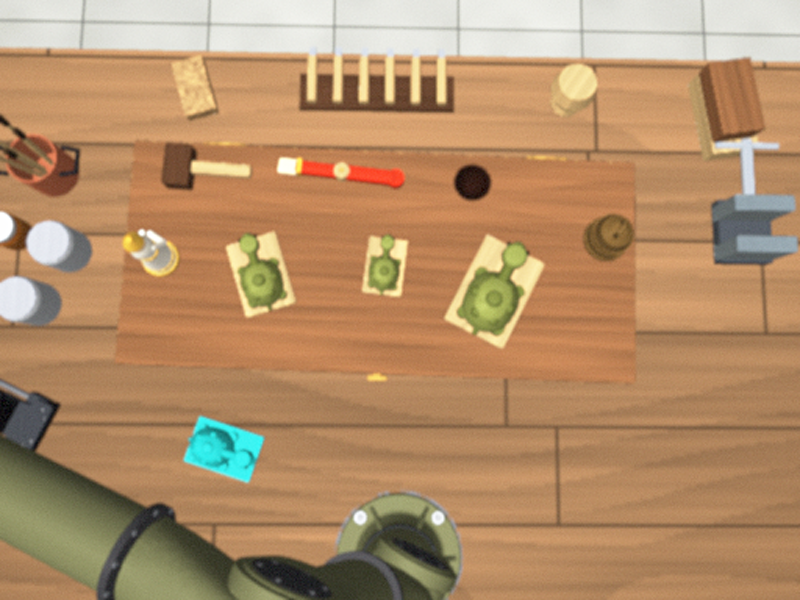

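The top view, at 800 px scale, shows three green candidates: left (262,275), centre (385,266) and right (495,292). The turquoise one at (222,450) is on the bench. By plinth size the left one looks like the middle-sized tortoise, with its head at about (249,243). Next I'll measure all three and enlarge the left one.

```bash
cat > h.py <<'E'
import numpy as np,cv2
def ray(d,u,v,z):
    R,t=d['R'],d['t']; c=-R.T@t
    w=R.T@np.array([(u-d['cx'])/d['fx'],(v-d['cy'])/d['fy'],1.])
    return c+w*(z-c[2])/w[2]
def proj(d,X):
    p=d['R']@np.asarray(X)+d['t']; return d['fx']*p[0]/p[2]+d['cx'],d['fy']*p[1]/p[2]+d['cy']
E
python3 - <<'E'
from h import *; import pickle
D=pickle.load(open('d.pkl','rb'));d=D['top'];f=d['frame']
hsv=cv2.cvtColor(f,cv2.COLOR_BGR2HSV)
for n,(x,y) in dict(plinth=(240,290),green=(262,290),head=(249,243),lid=(330,300)).items(): print(n,hsv[int(y*.64),int(x*.64)])
g=cv2.inRange(hsv,(30,90,30),(50,255,255)); 
tort=cv2.inRange(hsv,(19,30,60),(50,255,255))
tort=cv2.morphologyEx(tort,cv2.MORPH_OPEN,np.ones((3,3)))
n,l,s,c=cv2.connectedComponentsWithStats(tort)
for i in range(1,n):
    if s[i,4]<500 or not(200<c[i][1]/.64<340 and 200<c[i][0]/.64<560): continue
    p=np.argwhere(l==i)[:,::-1]
    h=cv2.convexHull(p.astype(np.int32))
    P=np.array([ray(d,*q[0],.168)[:2] for q in h],np.float32)
    r=cv2.minAreaRect(P); print(c[i]/.64,'plinth rect',r)
    m=np.argwhere((l==i)&(g>0))[:,::-1]
    ax=cv2.boxPoints(r); e=[ax[1]-ax[0],ax[2]-ax[1]]; a=max(e,key=np.linalg.norm);a=a/np.linalg.norm(a)
    if a[0]<0:a=-a
    W=np.array([ray(d,*q,.215)[:2] for q in m]); k=W@a
    # head: front slice
    top=k.max(); H=W[k>top-.030*max(r[1])/.125]; b=np.array([-a[1],a[0]])
    print(' axis',a,'head centre',np.mean([(H@a).min()+0,(H@a).max()])*a+ (H@b).mean()*b,'width',np.ptp(H@b),'n',len(m))
    z=d['z_map'][m[:,1],m[:,0]]
    uv=np.c_[(m[:,0]-d['cx'])/d['fx'],(m[:,1]-d['cy'])/d['fy'],np.ones(len(m))]*z[:,None]
    X=(uv-d['t'])@d['R']; print(' zmax',np.percentile(X[:,2],99)); HX=X[k>top-.025*max(r[1])/.125]; print(' head depth median',np.median(HX,0),np.percentile(HX[:,2],90))
cv2.imwrite('pics/crop.png',cv2.resize(f[130:215,125:225],None,fx=7,fy=7,interpolation=cv2.INTER_CUBIC))
E
```

```text
plinth [ 23  90 248]
green [ 34 123 190]
head [ 33 125 192]
lid [ 13 142 192]
[259.32205083 272.98293638] plinth rect ((0.49157392978668213, 0.23668909072875977), (0.13683494925498962, 0.08315043151378632), 17.894012451171875)
 axis [0.9516266  0.30725712] head centre [0.52697524 0.24637846] width 0.026573795301437733 n 767
 zmax 0.2283897900426826
 head depth median [0.52815504 0.24693783 0.21465446] 0.21818211822987146
[384.50580562 265.23795872] plinth rect ((0.5051941871643066, 0.028296954929828644), (0.06353052705526352, 0.1002945527434349), 83.34815979003906)
 axis [ 0.9932683  -0.11583593] head centre [0.5307376  0.02494002] width 0.018104149351700058 n 400
 zmax 0.21048838659602037
 head depth median [0.53486778 0.02377694 0.20226071] 0.20461794372849668
[494.33387837 290.145451  ] plinth rect ((0.46772974729537964, -0.157527893781662), (0.10850616544485092, 0.17417412996292114), 62.911582946777344)
 axis [ 0.8903048 -0.455365 ] head centre [ 0.5136872  -0.18088591] width 0.03595297429268163 n 1315
 zmax 0.24402425241131265
 head depth median [ 0.51220163 -0.18012703  0.23036887] 0.2331612190781835
```

View pics/crop.png

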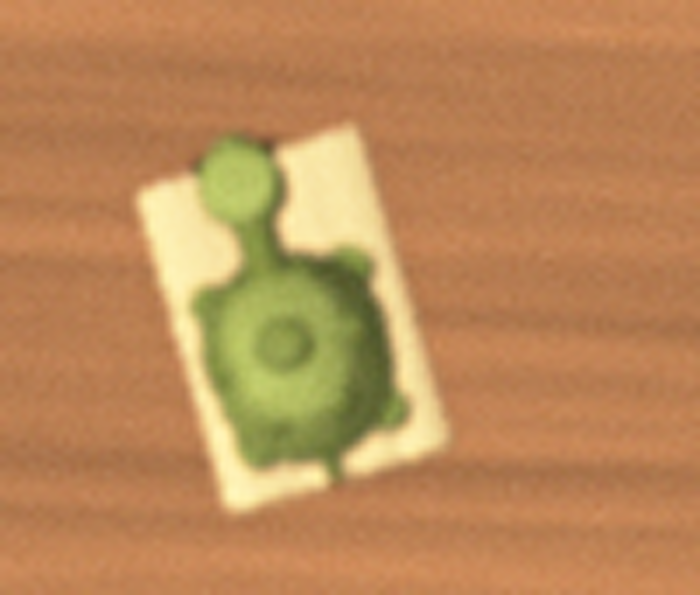

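The crop confirms it. The left tortoise's plinth is about 83 mm wide, against 64 and 109 mm for the others, and it is olive and on the lid, so it fits the middle size. The flat head disc is centred at crop (239,183). Next I'll locate the crown from both views and check how close the fairy is.

```bash
python3 - <<'E'
from h import *; import pickle
D=pickle.load(open('d.pkl','rb'));d=D['top'];s=D['scene']
u,v=125+239.5/7-.5,130+183.5/7-.5
C=ray(d,u,v,.215);print('crown top',C,'in scene800',np.array(proj(s,C))/.64)
print('crown scene',ray(s,511*.64,368*.64,.215))
print('fairy base',ray(d,163*.64,262*.64,.16),ray(s,601*.64,418*.64,.16),'top',ray(d,132*.64,240*.64,.31),ray(s,625*.64,368*.64,.32))
cv2.imwrite('pics/sc.png',cv2.resize(s['frame'][200:265,295:415],None,fx=6,fy=6,interpolation=cv2.INTER_CUBIC))
E
```

```text
crown top [0.52768479 0.24706213 0.215     ] in scene800 [508.70207376 368.12311077]
crown scene [0.52572487 0.25020536 0.215     ]
fairy base [0.50530176 0.39744925 0.16      ] [0.50923138 0.40569243 0.16      ] top [0.51190622 0.39813058 0.31      ] [0.5219428  0.39945794 0.32      ]
```

```bash
python3 -m creep '[[0,0,-5,0,0,0,0],[0,0,-5,0,0,0,0],[0,0,-5,0,0,0,0],[0,0,-2,0,0,0,0]]' 5
```

```text
time_s: 0.5
tool_pos: [0.276, 0.5861, 0.4577]
tool_rot: [180.0, 1.1, 64.8]
force: [-0.2, -0.2, 0.4]
grip_width: 0.0627
```

View pics/sc.png

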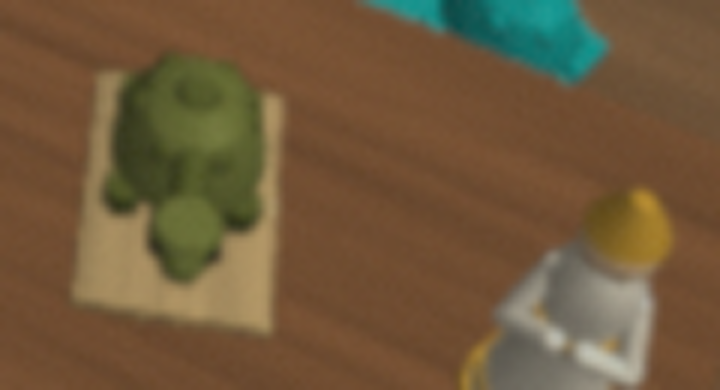

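```bash
python3 -m creep '[[-2.2,4.1,0,0,0,0,0],[-2.2,4.1,0,0,0,0,0],[-2.2,4.1,0,0,0,0,0],[-2.2,4.1,0,0,0,0,0],[-2.2,4.1,0,0,0,0,0],[-2.2,4.1,0,0,0,0,0],[-2.2,4.1,0,0,0,0,0],[-2.2,4.1,0,0,0,0,0],[0,0,0,0,0,0.14,0],[0,0,0,0,0,0.14,0],[0,0,0,0,0,0.14,0],[0,0,0,0,0,0.14,0],[0,0,0,0,0,0.14,0]]' 5
```

```text
time_s: 1.8
tool_pos: [0.5069, 0.2742, 0.4568]
tool_rot: [179.3, 1.1, 23.5]
force: [0.0, -0.3, 0.9]
grip_width: 0.0006
```

```bash
cat >> h.py <<'E'
from scipy.spatial.transform import Rotation as Ro
def delta(o,P,rpy):
    R=Ro.from_euler('xyz',o['tool_rot'],degrees=True)
    T=Ro.from_euler('xyz',rpy,degrees=True)
    return (R.inv().apply(np.array(P)-o['tool_pos'])*100).round(2),(R.inv()*T).as_rotvec().round(3)
E
python3 - <<'E'
from h import *; from cell import env,optics
o=env.get_obs(); w=optics.read_camera('wrist'); H=w['hand_eye']
T=np.eye(4);T[:3,:3]=Ro.from_euler('xyz',o['tool_rot'],degrees=True).as_matrix();T[:3,3]=o['tool_pos']
M=np.linalg.inv(T@H);w['R'],w['t']=M[:3,:3],M[:3,3]
u,v=proj(w,[.527,.248,.215]);print(u,v,'fx',w['fx'])
f=w['frame'].copy()
import pickle;pickle.dump(w,open('w.pkl','wb'))
cv2.circle(f,(int(u),int(v)),3,(0,0,255),1)
cv2.imwrite('pics/w1.png',f)
print(delta(o,[.528,.248,.330],[180,0,18]))
E
```

```text
267.6229980886895 195.80944808396436 fx 299.7221639366686
(array([ 1.14,  3.1 , 12.7 ]), array([0.013, 0.019, 0.095]))
```

View pics/w1.png

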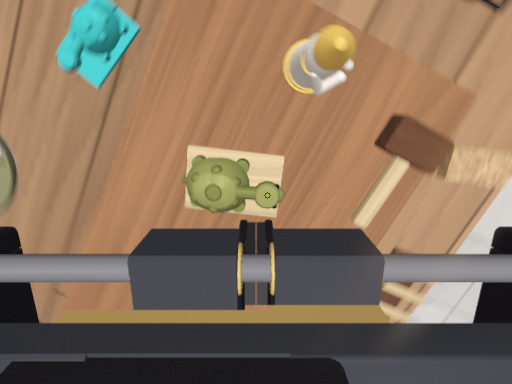

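The wrist view shows the predicted crown mark at (267,196), on the centre of the green head disc, so all three views agree. The long side of the gripper lies along the tortoise axis, clear of the fairy at (320,65).

```bash
python3 -m creep '[[0,0,0,0.013,0.019,0.095,0],[1.3,3.1,0,0,0,0,0],[0,0,4,0,0,0,0],[0,0,4,0,0,0,0],[0,0,4,0,0,0,0],[0,0,0,0,0,0,0]]' 5; python3 - <<'E'
from h import *; from cell import env
import pickle;print(pickle.load(open('w.pkl','rb'))['hand_eye'][:3,3])
o=env.get_obs();print(o['tool_pos'],o['tool_rot'],o['force']);print(delta(o,[.528,.248,.295],[180,0,18]))
E
```

```text
time_s: 2.45
tool_pos: [0.529, 0.2484, 0.3322]
tool_rot: [-180.0, -0.0, 18.5]
force: [0.0, -0.0, -1.1]
grip_width: 0.0006
[-0.00130634 -0.07344652 -0.09218878]
[0.52901155 0.24842165 0.33224066] [-1.79958783e+02 -4.43894267e-02  1.84625114e+01] [ 0.01921597 -0.00997987 -1.06048585]
(array([-0.11,  0.01,  3.72]), array([-0.001, -0.001,  0.008]))
```

```bash
python3 -m creep '[[-0.1,0,2,0,0,0,0],[0,0,1.5,0,0,0,0],[0,0,0.5,0,0,0,0],[0,0,0,0,0,0,0],[0,0,0,0,0,0,0]]' 5; sleep 0; python3 -m creep '[[0,0,0.2,0,0,0,0],[0,0,0.2,0,0,0,0],[0,0,0.2,0,0,0,0],[0,0,0.2,0,0,0,0]]'
```

```text
time_s: 2.95
tool_pos: [0.5302, 0.2497, 0.2974]
tool_rot: [-179.9, -0.5, 18.8]
force: [0.7, 0.2, 0.4]
grip_width: 0.0007
time_s: 3.35
tool_pos: [0.5317, 0.2504, 0.2925]
tool_rot: [-179.8, -0.8, 18.8]
force: [-0.5, 0.1, 1.1]
grip_width: 0.0003
```

```bash
python3 - <<'E'
from h import *; from cell import env
o=env.get_obs();print(o['tool_pos'],o['force']);print(delta(o,[.528,.248,.2915],[180,0,18]))
E
python3 -m creep '[[-0.3,0.1,0,0.003,-0.012,0.01,0],[-0.15,0.05,0,0,-0.003,0,0],[0,0,0,0,0,0,0]]'
```

```text
[0.53169837 0.25044574 0.29245098] [-0.51370671  0.11101262  1.13712551]
(array([-0.43,  0.11,  0.09]), array([-0.003, -0.014,  0.015]))
time_s: 3.65
tool_pos: [0.5274, 0.2472, 0.292]
tool_rot: [-179.6, 0.2, 18.2]
force: [0.0, -0.2, 0.2]
grip_width: 0.0002
```

Tips at 0.222, 7 mm above the crown, and centred. Pressing in small steps with slight sideways compensation.

```bash
python3 -m creep '[[0,0,0.3,0.003,0,0,0],[0,0,0.3,0.003,0,0,0],[0,0,0.2,0,0,0,0]]'
```

```text
time_s: 3.95
tool_pos: [0.5276, 0.2473, 0.2839]
tool_rot: [-179.2, 0.1, 18.2]
force: [0.3, 0.1, 0.8]
grip_width: 0.0003
```

```bash
python3 -m creep '[[0,0,0.3,-0.008,0,0,0],[0,0,0.3,-0.004,0,0,0]]'
```

```text
time_s: 4.15
tool_pos: [0.5276, 0.2478, 0.2782]
tool_rot: [-179.9, 0.1, 18.2]
force: [-1.7, -0.0, 4.2]
grip_width: 0.0002
```

```bash
python3 -m creep '[[0,0,0.3,0,0,0,0],[0,0,0.1,0,0,0,0],[0,0,0,0,0,0,0]]'
```

```text
time_s: 4.45
tool_pos: [0.5274, 0.2479, 0.2749]
tool_rot: [-179.9, 0.1, 18.3]
force: [-2.3, -0.8, 5.8]
grip_width: 0.0002
```

Dip is about 10 mm and the force 5.8 N, which fits the spring. I'll take one quick look to make sure the tips are on the head.

```bash
python3 - <<'E'
from h import *; from cell import env,optics
f=optics.read_camera('scene')['frame'];cv2.imwrite('pics/s2.png',cv2.resize(f[180:265,275:395],None,fx=6,fy=6,interpolation=cv2.INTER_CUBIC));print(env.get_obs()['force'])
E
```

```text
[-1.85935239 -1.27451684  5.02913154]
```

View pics/s2.png

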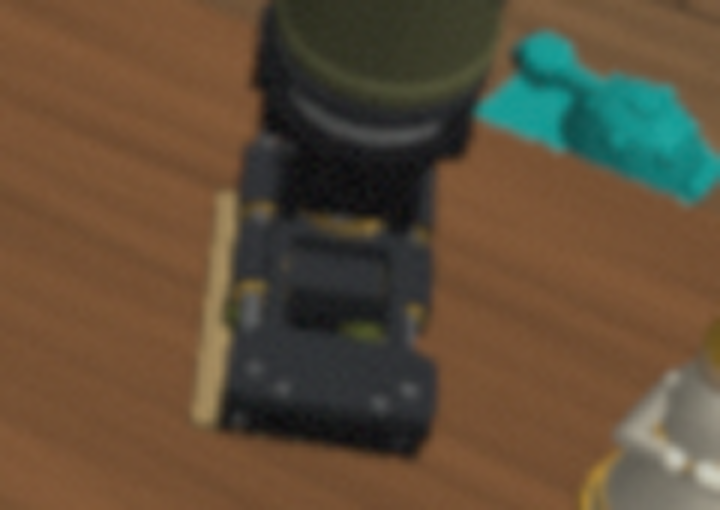

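The gripper hides the head at about (330,370). The visible plinth edge at (215,310) hasn't moved, and the fairy, lower right, is well clear. Releasing straight up, slowly at first.

```bash
python3 -m creep '[[0,0,-0.4,0,0,0,0],[0,0,-0.5,0,0,0,0],[0,0,-0.7,0,0,0,0],[0,0,-1,0,0,0,0],[0,0,-1,0,0,0,0],[0,0,-2,0,0,0,0],[0,0,-3,0,0,0,0],[0,0,-4,0,0,0,0],[0,0,-4,0,0,0,0],[0,0,-4,0,0,0,0],[0,0,0,0,0,0,0],[0,0,0,0,0,0,0]]'
python3 - <<'E'
from h import *; from cell import env,optics; import pickle
D=pickle.load(open('d.pkl','rb'))
o=env.get_obs(); w=optics.read_camera('wrist')
T=np.eye(4);T[:3,:3]=Ro.from_euler('xyz',o['tool_rot'],degrees=True).as_matrix();T[:3,3]=o['tool_pos']
M=np.linalg.inv(T@w['hand_eye']);w['R'],w['t']=M[:3,:3],M[:3,3]
u,v=proj(w,[.527,.248,.215]);f=w['frame'].copy();cv2.circle(f,(int(u),int(v)),3,(0,0,255),1);cv2.imwrite('pics/w2.png',f);print(u,v)
z=w['z_map'][int(v)-3:int(v)+4,int(u)-3:int(u)+4];z=np.median(z[z>0])
print('crown height',(w['R'].T@(np.array([(u-w['cx'])/w['fx'],(v-w['cy'])/w['fy'],1])*z-w['t'])))
print('TCP z',o['tool_pos'],'force',o['force'])
E
```

```text
time_s: 5.7
tool_pos: [0.5272, 0.2468, 0.4925]
tool_rot: [-180.0, 0.1, 18.2]
force: [-0.1, 0.1, -0.7]
grip_width: 0.0006
256.8557757130737 164.18629337071252
crown height [0.52704491 0.24787059 0.214298  ]
TCP z [0.52723624 0.24683705 0.49249783] force [-0.11179667  0.09215611 -0.65759487]
```

View pics/w2.png

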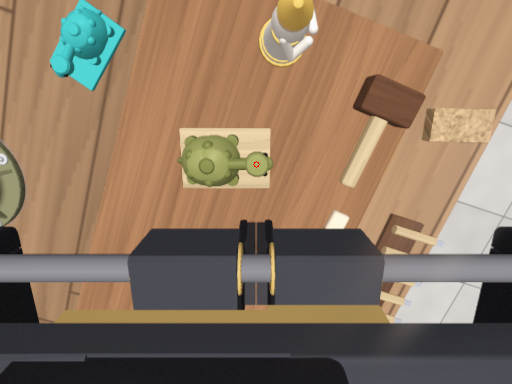

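The crown mark at (257,164) is still centred on the head, and the crown is back at 0.214 m. The fairy and mallet are undisturbed. The grasp point is about 226 mm above the crown, so I'm handing in.

```bash
python3 -c "from cell import order; order.sign_off()"
```

```text
the job is handed in; nothing more can be done
```

I pressed the middle-sized tortoise's head down about 10 mm with the closed fingertips, let it spring back, drew the hand straight up, and handed the job in. It reports no verdict. The middle-sized one was the left of the three on the lid, with a plinth measured about 83 mm wide; the others measured 64 and 109 mm.

- **Press:** the wrist read at most about 6 N in the end-of-move readings, against the 18 N limit. The 10 mm is worked out from the tip height and the force. The gripper hid the head in the picture, so I did not see the dip directly.
- **After release:** the last wrist view shows the head centre where it was first measured. The crown is back at 0.214 m (0.215 m expected), with no sign of the tortoise having shifted.
- **Hand:** the grasp point is about 226 mm above the crown, and the wrist force is within its usual noise.
- **Other things:** the fairy and mallet look undisturbed in that view. The small and large tortoises, the bell and the bowl are outside it and only the tip of the puppet arm shows, so I did not check those again; the hand kept away from them.

The first views gave the crown within 3–4 mm of each other. On the way down the tool drifted about 4 mm sideways and tilted 0.8°, which I corrected before touching the head.

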